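Turn an upside-down tube end for end with a spring clip

ROBOT

A 7-joint arm with a two-finger parallel gripper is mounted at the origin on the work surface. World frame = base frame: x ahead of the robot, y to its left, z up, the work surface at z = 0. Lengths are in m, angles in rad, forces in N, time in s.
With the tool pointing down it reaches from about 0.425 to 0.875 m from the base axis. Payload 4.7 kg.
Tool frame: the origin (TCP) lies midway between the tips of the shut fingers; the grasp point (between the pads) lies 19 mm behind it (ctrl.grip_point_offset is the distance from the TCP to the grasp point, in m); z points along the fingers, y is the line along which they close (so a half turn about z gives the same grasp; the last joint's range is limited). The gripper opens to 87 mm and grips with 3 to 60 N. Pads are 19 mm wide; open, the fingers measure 117 mm over their backs; the gripper's body (75 mm by 190 mm) begins 51 mm behind the grasp point.
Start: joints at [-1.164, 0.321, -0.07, 1.45, 0.023, 1.371, -0.057], TCP at [0.249, 0.601, 0.223] pointing down, gripper open.
Joint ranges: [-2.86, 2.86], [-0.3, 2.09], [-1.38, 1.24], [0.06, 2.45], [-1.56, 4.7], [0.09, 2.05], [-2.69, 2.69]. Speed limits (rad/s): [2.57, 2.57, 3.14, 3.14, 3.14, 3.14, 3.14].

INTERFACE

Orientations are given as a rotation vector (axis times angle).
In Python, from bench import ctrl gives the robot as it stands.
- The arm moves only by the tool move_arm, never from a script. Its argument "increments" is text: rows parted by semicolons, each of 7 numbers parted by spaces: the shift along the world's x, y, z in mm, then the turn, a rotation vector about the world's x, y, z in degrees, then the closure in counts, from 0 (fully open) to 255 (shut). A call has exactly 8 rows; each row shifts and turns the commanded pose from where the row before left it; what a row does not reach is not made up. A row lasts 1/12 s, in which the tool goes at most 41.7 mm and 7.16 degrees, less where a joint would pass 70% of its speed; a pose out of reach is approached as far as the arm can. A call with a gripper value outside its range is refused whole. The fingers move at their own pace and stop on an object; "grip_force" is the grip in N (left out, the last holds). Time passes only in rows, so rows that do not move let the fingers close, or fill a call up. It gives the time, the measured TCP pose, the force, the opening and the grip force at its end, in the units of the state.
- ctrl.get_state(): the state, without advancing time (a new reading comes with each control period).
- ctrl.get_image(name): name is "scene" or "top"; returns a dict with "frame" (480x640x3 uint8, red, green, blue), "depth" (480x640 float32, m along the optical axis (not along the pixel's ray), 0 where there is no reading), "fx", "fy", "cx", "cy" (pixels), "position" and "orientation" of the camera in the world. Camera axes: x right, y down, z forward; pixel columns grow to the right and rows downward; lengths in m; the calibration is good to about 2 mm. A picture is of the moment at which its call begins.
- ctrl.close_job(): hands the job in; it is judged then, once.
Trained networks look in a picture, given as the dict that the camera call returned (one of the last four; its "shot" number tells which), for a name from the list of things; names that differ only in an ending like _2 or _b are one class to them, and where a whole thing is asked for, a point or a joint stands for the part that bears it (a point fixed in the world has none). Each returns a list of dicts, best first, with "score" (0 to 1); they miss things now and then, are a little off and sometimes report something else, mostly with a low value. They report only what shows in the picture. A call takes as long as a camera call. They do not tell look-alikes from the thing itself.
- ctrl.find_in(target, picture): "centre" ([x, y, z] in m, in world coordinates, good to about 4 mm: the middle of the surface that is visible of it).
- ctrl.silhouettes(target, picture): "region" (480x640 bool, what is visible of it).
The state is a dict: "time": time; "joint_positions": joint angles; "qd": joint speeds; "joint_torque": joint torques, N m; "position": TCP position; "tool_rot": TCP orientation; "ft_force": force on the tool from outside, world axes, zero at the start; "torque": the same for the moment, N m; "grip_width": opening from 0.0 (shut) to 1.0 (fully open); "grip_force": force on a finger pad.
Only numpy, scipy, OpenCV 4.12 (cv2) and the standard library are available. Lean on these libraries where they do the work, as an engineer would, in place of code of your own. Each camera call takes 0.05 s, during which the arm holds its last target. There are 200 camera calls.

TASK

One of the three capped tubes on the slanted rest lies upside down, with its cap at the low end. Take it by its free end, press it level by its middle into the spring clip on the stand and let go; then take it again by the cap and lay it gently back in its own slot, cap end up, right down in the slot with its lower end near the stop. Leave the other two tubes, the bottle and the tip box where they are, and do not drop the tube.

Things in the scene. Friction and masses are not known exactly. Their poses are not given: they have to be found in the camera images.
- tube: The upside-down tube, rigid, 150 mm long, 60 to 130 g. Grey body 32 mm in diameter, half-ball bottom end; white screw cap 36 mm in diameter, 35 mm long. Origin on its axis at mid-length, z along the axis to the cap: cap at z = 40 to 75 mm, straight body -59 to 40, round end -75 to -59. Starts in one of the three slots, cap low, against the stop.
- tube_cap (a point): Centre of the flat outer face of the upside-down tube's cap, 75 mm from its origin.
- tube_end (a point): Tip of the round bottom end of the upside-down tube, 75 mm from its origin on the other side.
- tube_b: One of two like tubes lying correctly, cap at the high end; same size, origin and axes as the upside-down one. A bystander: leave it.
- tube_c: The other correctly lying tube, same size, origin and axes. A bystander: leave it.
- rack: Fixed yellow rest with three slots side by side that slope 35 degrees up towards its +x (away from the robot at yaw 0). Base 150 x 256 mm, origin at the centre of its underside, z up; slots at y = -95, 0, 95 mm. A tube against the stop has mid-length at x = 0, z = 90 mm in this frame, axis along (cos 35, 0, sin 35) degrees. Lay tubes in and lift them out square to the slope.
- rack_mid (a point): Mid-length point of a tube in the middle slot (90 mm above the bench). In each slot the tube lies on two V ribs, 27 mm up and down the slope from here. Below, two fins 48 mm apart inside, as high as the tube's top, flank it from the stop to 3 mm short of mid-length: no room for fingers. Beyond 37 mm up the slope the tube hangs free. A tube let go higher up may stay or slide down to the stop.
- rack_stop (a point): Where the low end of a tube in the middle slot meets the stop, 75 mm down the slope from rack_mid. The stop is a wall square to the slope along the low side of the rest.
- clip: Fixed spring clip on a stand: grey base 100 x 120 x 12 mm, metal post, on top two sprung steel jaws with round lips over a rubber saddle. Origin: centre of the underside of the base; z up. The held tube lies level along the clip's y axis, either way round. Jaws 30 mm long (y = -15 to 15 mm), opening along x, flared mouth about 55 mm wide, 26 mm above the seat.
- clip_seat (a point): Centre of the clip's seat, 120 mm above the bench: where the axis of the held tube passes, midway along the jaws. Pressed straight down from above, the tube spreads the jaws and snaps in under the lips (some 3 to 8 N); it pulls out straight up with about the same force. It stays level when let go.
- bottle: Bystander: amber bottle with black cap, 64 mm in diameter, 150 mm tall, standing at the far side. Origin: centre of its underside.
- tipbox: Bystander: blue pipette tip box with orange lid, 88 x 123 x 77 mm, standing at the far side. Origin: centre of its underside.
Things that resemble listed ones, but are neither listed nor needed, are in the scene too. Several things look just like the clip: the one meant starts farthest to the robot's right.

How it is judged:
On the way, in this order (a step that is already met when the one before it is completed fails the run):
1. the tube sits level in the spring clip, gripped by its middle (within 20 mm), let go by the fingers (distance between tube and clip_seat below 0.022 m and z of tube in the frame of clip_seat below 0.006 m and angle between the z axis of tube and the y axis of clip, either way round below 0.2 rad and contact force between the fingers and tube below 0.1 N), for 0.3 s.
2. the tube is lifted clear of the clip, held by its cap half (distance between tube and clip_seat above 0.04 m and contact force between the fingers and tube above 0.5 N and z of the grasp point in the frame of tube above 0.01 m), for 0.2 s.
At the end, for the whole second after the job is handed in: the tube lies at rest, let go, in the slot it started in, cap end up: its mid-length point within 18 mm of where it was at the start and its axis within 7 degrees of the slot's 35 degree slope (distance of tube from where it was at the start of the episode below 0.018 m and angle between tube's own z axis and vertical between 0.84 and 1.08 rad and linear speed of tube below 0.02 m/s and contact force between the fingers and tube below 0.1 N); the robot touches nothing.
It fails at once if another tube is moved by more than 15 mm (distance of any of tube_b, tube_c from where it was at the start of the episode above 0.015 m).
It fails at once if the bottle or the tip box is moved by more than 25 mm (distance of any of bottle, tipbox from where it was at the start of the episode above 0.025 m).
It fails at once if the tube is dropped (falls freely faster than 0.6 m/s, a fall of about 20 mm) (linear speed of tube above 0.6 m/s and contact force between the fingers and tube below 0.1 N).
It also fails if it takes over 61 s, if anything falls off the work surface, if the arm or the gripper's body presses on something with over 40 N, if the wrist force passes 120 N, or if a joint passes its speed limit or range.

## Working session

There is one attempt and no reset: what is moved stays moved. The work goes in short steps, Python scripts to look and compute and a tool call to move; the robot and the scene stay as the last step left them, time stands still between calls to the robot, and variables do not carry over. Pictures are saved under pics/ and viewed, at most 10 in all, crops included, and the job is handed in when it is done.

Besides the shell and the picture viewer there is one more tool, called after "Request:" by a JSON object that holds its "method" and its "body". move_arm: Moves the arm, as the interface text tells. Its arguments: {"type":"object","properties":{"increments":{"type":"string"},"grip_force":{"type":"number"}},"required":["increments"]}

```bash
mkdir -p pics; ls; cat > h.py <<'E'
import numpy as np, cv2
from scipy.spatial.transform import Rotation as R
from bench import ctrl
def rot(im):
    o=np.array(im["orientation"],float)
    return o if o.shape==(3,3) else R.from_rotvec(o).as_matrix()
def pts(im,mask=None):
    d=im["depth"]; v,u=np.nonzero((d>0)&(mask if mask is not None else True)); z=d[v,u]
    c=np.stack([(u-im["cx"])*z/im["fx"],(v-im["cy"])*z/im["fy"],z],1)
    return c@rot(im).T+np.array(im["position"]),u,v
def proj(im,p):
    c=(np.array(p)-im["position"])@rot(im)
    return c[...,0]/c[...,2]*im["fx"]+im["cx"],c[...,1]/c[...,2]*im["fy"]+im["cy"]
def save(im,n): cv2.imwrite("pics/"+n,im["frame"][:,:,::-1])
E
python3 - <<'E'
from h import *
for n in("scene","top"):
    im=ctrl.get_image(n); save(im,n+"0.png"); print(n,im["position"],im["orientation"],im["fx"])
    for t in("tube","tube_cap","tube_end","rack","rack_mid","rack_stop","clip","clip_seat","bottle","tipbox"):
        try:
            print(t,[(np.round(r["centre"],3).tolist(),round(r["score"],2),[int(a) for a in proj(im,r["centre"])]) for r in ctrl.find_in(t,im)])
        except Exception as e: print(t,e)
s=ctrl.get_state();print(s)
E
```

```text
pics
scene [ 0.85035009 -0.68155682  0.7352129 ] [-2.23634069 -0.53178644  0.24020569] 445.82338182691785
tube [([0.537, 0.154, 0.112], 0.93, [361, 203]), ([0.528, 0.068, 0.115], 0.88, [343, 220]), ([0.54, 0.249, 0.113], 0.55, [376, 184])]
tube_cap [([0.528, 0.065, 0.11], 0.68, [342, 222])]
tube_end [([0.531, 0.066, 0.11], 0.95, [343, 222])]
rack [([0.541, 0.1, 0.037], 0.9, [352, 240]), ([0.724, -0.139, 0.089], 0.62, [391, 320])]
rack_mid [([0.54, 0.093, 0.04], 0.57, [350, 240])]
rack_stop [([0.54, 0.098, 0.036], 0.55, [351, 240])]
clip [([0.295, 0.237, 0.017], 0.77, [292, 193]), ([0.316, -0.164, 0.015], 0.66, [212, 286]), ([0.48, -0.242, 0.01], 0.6, [255, 338])]
clip_seat [([0.299, 0.235, 0.017], 0.86, [293, 194]), ([0.314, -0.168, 0.012], 0.82, [210, 287]), ([0.483, -0.238, 0.015], 0.79, [257, 336]), ([0.738, 0.105, 0.077], 0.67, [434, 250])]
bottle [([0.728, -0.142, 0.088], 0.57, [393, 322])]
tipbox [([0.738, 0.106, 0.076], 0.7, [434, 250])]
top [ 4.67285529e-01 -7.07163112e-04  8.99898112e-01] [-2.18605448  2.20553125 -0.07680668] 442.40923502345214
tube [([0.51, 0.069, 0.1], 0.8
[... 852 characters left out ...]
ons': array([-1.16389437,  0.32104748, -0.07009302,  1.4504959 ,  0.02258453,
        1.37078769, -0.05691943]), 'qd': array([ 7.79382671e-04, -2.28556529e-05, -5.90820311e-04, -8.33916433e-04,
        8.66770850e-04,  6.62009546e-04, -1.58795077e-03]), 'joint_torque': array([ 2.59601484e-04, -4.91115224e+01, -4.03088825e-01, -3.12762523e+01,
       -6.38544210e-02,  3.42724356e-02,  1.82546910e-05]), 'position': array([0.24883717, 0.60050994, 0.22255767]), 'tool_rot': array([6.13061067e-01, 3.08115560e+00, 6.53821277e-05]), 'ft_force': array([ 0.86016627, -0.48085581,  0.17281054]), 'torque': array([ 0.0055543 , -0.02806244, -0.0046671 ]), 'grip_force': 0.0, 'grip_width': 0.999293705483829}
```

View both.

View pics/scene0.png

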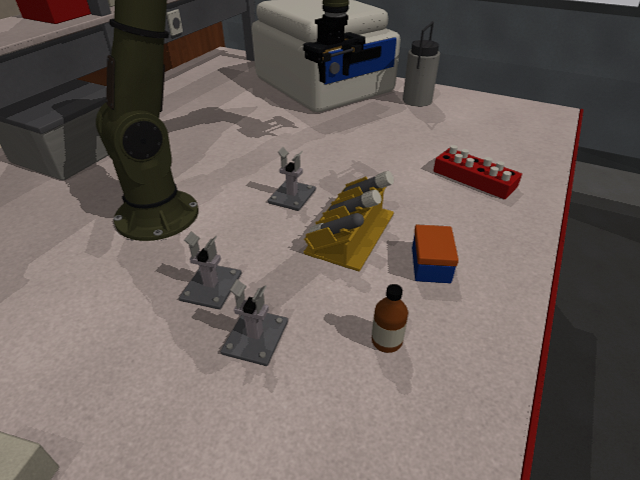

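View pics/top0.png

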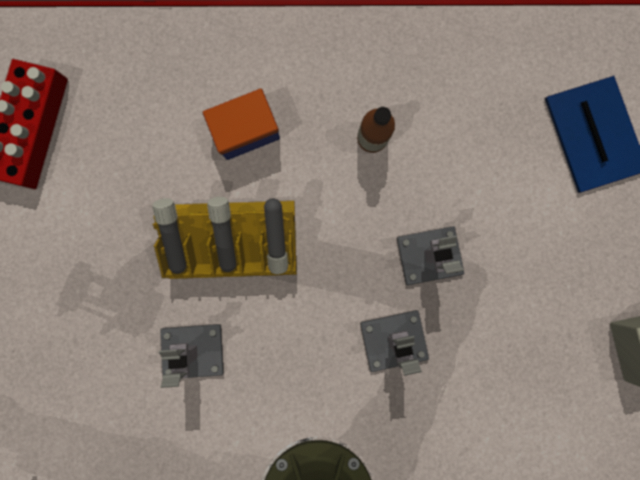

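```bash
python3 - <<'E'
from h import *
from scipy.optimize import least_squares
ims=[ctrl.get_image(n) for n in("scene","top")]
P=[];
for im in ims:
    p,u,v=pts(im); rgb=im["frame"][v,u].astype(float); P.append((p,rgb))
# rack: yellow
for p,c in P:
    y=(c[:,0]>1.0*c[:,1])&(c[:,2]<0.45*c[:,0])&(c[:,0]>50)&(p[:,0]>.4)&(p[:,0]<.62)&(p[:,1]<.35)&(p[:,1]>-.05)&(p[:,2]>0.004)&(p[:,2]<.14)
    q=p[y]; r=cv2.minAreaRect(q[:,:2].astype(np.float32)*1000); print("rack",y.sum(),r, q.min(0),q.max(0))
# tubes: fit cylinder axis to grey/white points around each slot, both cams
tops=[]
for yc in(.066,.16,.255):
  for k,(p,c) in enumerate(P):
    grey=(np.ptp(c,axis=1)<30)&(abs(p[:,1]-yc)<.045)&(p[:,0]>.42)&(p[:,0]<.6)&(p[:,2]>.05)&(p[:,2]<.2)
    q=p[grey]
    def f(x):
        a=np.array([x[2],x[3],1.]) ; a=np.array([1,x[2],x[3]]);a/=np.linalg.norm(a)
        d=q-[.51,x[0],x[1]]; r=np.linalg.norm(np.cross(d,a),axis=1)
        s=d@a; return r-.0165
    s=least_squares(f,[yc,.09,.0,.7],loss="soft_l1",f_scale=.002); x=s.x
    a=np.array([1,x[2],x[3]]);a/=np.linalg.norm(a); t=(q-[.51,x[0],x[1]])@a
    e=np.percentile(t,[0.5,99.5]); m=np.array([.51,x[0],x[1]])
    print("tube",yc,k,len(q),"pt",m.round(4),"a",a.round(3),"slope",np.degrees(np.arcsin(a[2])).round(1),"yaw",np.degrees(np.arctan2(a[1],a[0])).round(1),"ends",(m+e[0]*a).round(3),(m+e[1]*a).round(3),"rms",np.abs(f(x)).mean().round(4))
for k,(p,c) in enumerate(P):
    b=(p[:,0]>.39)&(p[:,0]<.57)&(p[:,1]<-.13)&(p[:,1]>-.32)
    q=p[b&(p[:,2]>.007)&(p[:,2]<.016)]; print("base",k,len(q),cv2.minAreaRect(q[:,:2].astype(np.float32)*1000))
    q=p[b&(p[:,2]>.1)]; print("jaws",len(q),cv2.minAreaRect(q[:,:2].astype(np.float32)*1000),q.min(0),q.max(0))
    q=p[b&(p[:,2]>.135)]; print("lips",len(q),cv2.minAreaRect(q[:,:2].astype(np.float32)*1000),q.min(0),q.max(0))
for n,im in zip(("s","t"),ims):
    u,v=proj(im,np.array([.47,-.225,.06])); u,v=int(u),int(v); c=im["frame"][v-60:v+60,u-60:u+60]
    u,v=proj(im,np.array([.51,.066,.09])); u,v=int(u),int(v); d=im["frame"][v-60:v+60,u-60:u+60]
    cv2.imwrite(f"pics/c{n}.png",cv2.resize(np.hstack([c,d])[:,:,::-1],(800,400),interpolation=cv2.INTER_CUBIC))
a,b=[cv2.imread(f"pics/c{n}.png") for n in "st"]; cv2.imwrite("pics/crop1.png",cv2.resize(np.vstack([a,b]),(600,600)))
E
```

```text
rack 3549 ((509.5218811035156, 166.0858917236328), (149.87550354003906, 259.1358642578125), 1.3364920616149902) [0.43463166 0.03651411 0.00401494] [0.58731116 0.2970117  0.13378405]
rack 6166 ((509.298583984375, 166.7942352294922), (147.9533233642578, 253.47605895996094), 1.4428354501724243) [0.4339313  0.03856728 0.00528804] [0.58588305 0.29386382 0.13082527]
tube 0.066 0 537 pt [0.51   0.074  0.0893] a [0.826 0.049 0.561] slope 34.2 yaw 3.4 ends [0.452 0.071 0.05 ] [0.573 0.078 0.132] rms 0.0016
tube 0.066 1 1274 pt [0.51   0.0732 0.0891] a [0.835 0.025 0.549] slope 33.3 yaw 1.7 ends [0.451 0.071 0.05 ] [0.574 0.075 0.131] rms 0.0013
tube 0.16 0 520 pt [0.51   0.1693 0.0909] a [ 0.814 -0.009  0.581] slope 35.5 yaw -0.6 ends [0.456 0.17  0.052] [0.571 0.169 0.135] rms 0.0019
tube 0.16 1 1339 pt [0.51   0.1682 0.0907] a [0.807 0.012 0.59 ] slope 36.2 yaw 0.8 ends [0.455 0.167 0.051] [0.571 0.169 0.135] rms 0.0014
tube 0.255 0 472 pt [0.51   0.2642 0.0925] a [ 0.817 -0.003  0.577] slope 35.2 yaw -0.2 ends [0.456 0.264 0.055] [0.57  0.264 0.135] rms 0.002
tube 0.255 1 1414 pt [0.51   0
[... 393 characters left out ...]
21157337  0.14865506]
lips 207 ((473.352294921875, -232.20750427246094), (61.32572937011719, 31.841154098510742), 9.921075820922852) [ 0.44194529 -0.25194592  0.13503044] [ 0.50488358 -0.21157337  0.14865506]
base 1 1930 ((473.4964599609375, -231.42608642578125), (99.92588806152344, 120.52507019042969), 10.089531898498535)
jaws 613 ((473.5358581542969, -231.5709228515625), (61.45982360839844, 31.144969940185547), 10.038870811462402) [ 0.44175716 -0.25114872  0.10025517] [ 0.50491357 -0.21202999  0.14942346]
lips 333 ((473.510498046875, -231.3440704345703), (61.493690490722656, 30.711153030395508), 10.673691749572754) [ 0.44175716 -0.25114872  0.13502748] [ 0.50491357 -0.21202999  0.14942346]
```

View pics/crop1.png

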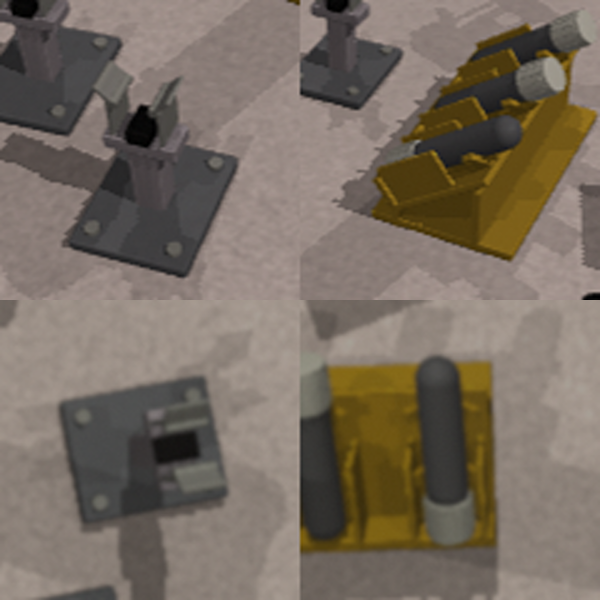

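The upside-down tube is in the right slot (its round end at top-view pixel 275,205 and its cap at 277,265). The clip candidates in the top view are (192,350), (393,340) and (430,255). The last is farthest to the robot's right, at (0.4735, -0.2315) with 10° yaw. Both choices hold up in the crop.

```bash
cat >> h.py <<'E'
yaw=np.radians(1.4); t=np.radians(35)
A=np.array([np.cos(t)*np.cos(yaw),np.cos(t)*np.sin(yaw),np.sin(t)]); N=np.array([-np.sin(t)*np.cos(yaw),-np.sin(t)*np.sin(yaw),np.cos(t)])
MID=np.array([.5115,.0727,.090]); SEAT=np.array([.4735,-.2315,.120])
CY=np.array([-np.sin(np.radians(10)),np.cos(np.radians(10)),0])
def frame(x,z): y=np.cross(z,x); return np.stack([x,y,z],1)
R_down=frame(-A,-N)   # tool x down slope
R_up=frame(A,-N)
R_clip=frame(CY,np.array([0,0,-1.]))
def delta(p,Rm,fromp=None,fromR=None,label=""):
    s=ctrl.get_state()
    p0=s["position"] if fromp is None else fromp; R0=R.from_rotvec(s["tool_rot"]).as_matrix() if fromR is None else fromR
    print(label,"d mm",(1000*(np.array(p)-p0)).round(1),"rot deg",np.degrees(R.from_matrix(Rm@R0.T).as_rotvec()).round(2))
E
python3 - <<'E'
from h import *
g=MID+.049*A-.019*N
delta(g+.15*N,R_down,label="pre")
delta(g+.04*N,R_down,g+.15*N,R_down,label="near")
delta(g,R_down,g+.04*N,R_down,label="grasp")
print(g,g+.15*N)
E
```

```text
pre d mm [ 227.7 -528.7    2.8] rot deg [ -6.46 -34.65  23.15]
near d mm [ 63.1   1.5 -90.1] rot deg [0. 0. 0.]
grasp d mm [ 22.9   0.6 -32.8] rot deg [0. 0. 0.]
[0.56252117 0.07394693 0.10254136] [0.47651038 0.07184487 0.22541416]
```

Request:
{"method": "move_arm", "body": {"increments": "14.2 -33 6 -0.4 -2.17 1.45 0;14.2 -33 6 -0.4 -2.17 1.45 0;14.2 -33 6 -0.4 -2.17 1.45 0;14.2 -33 6 -0.4 -2.17 1.45 0;14.2 -33 6 -0.4 -2.17 1.45 0;14.2 -33 6 -0.4 -2.17 1.45 0;14.2 -33 6 -0.4 -2.17 1.45 0;14.2 -33 6 -0.4 -2.17 1.45 0", "grip_force": 15}}

```text
time: 1.87
position: [0.3629, 0.335, 0.2711]
tool_rot: [0.265, 2.82, 0.007]
ft_force: [0.2, 0.3, -0.2]
grip_width: 0.999
grip_force: 0.0
```

Request:
{"method": "move_arm", "body": {"increments": "14.2 -33 -6 -0.4 -2.17 1.45 0;14.2 -33 -6 -0.4 -2.17 1.45 0;14.2 -33 -6 -0.4 -2.17 1.45 0;14.2 -33 -6 -0.4 -2.17 1.45 0;14.2 -33 -6 -0.4 -2.17 1.45 0;14.2 -33 -6 -0.4 -2.17 1.45 0;14.2 -33 -6 -0.4 -2.17 1.45 0;14.2 -33 -6 -0.4 -2.17 1.45 0"}}

```text
time: 2.53
position: [0.5091, 0.1311, 0.2133]
tool_rot: [0.007, 2.59, -0.026]
ft_force: [1.1, 0.9, -0.2]
grip_width: 0.997
grip_force: 0.0
```

```bash
python3 - <<'E'
from h import *
g=MID+.049*A-.019*N
s=ctrl.get_state(); print(s["time"],s["position"],s["joint_positions"].round(2))
delta(g+.15*N,R_down,label="pre")
E
```

```text
2.5333 [0.50905159 0.13112863 0.21329325] [-0.3  -0.3  -0.16  2.21  0.3   0.76  0.93]
pre d mm [-32.5 -59.3  12.1] rot deg [ 1.   -3.4   2.02]
```

Request:
{"method": "move_arm", "body": {"increments": "0 -14.5 0 0 0 0.5 0;0 -14.5 0 0 0 0.5 0;0 -14.5 0 0 0 0.5 0;0.5 -14.5 -5 0 -0.5 0.5 0;0.5 0 -10 0.5 -1 0 0;0 0 -10 0.5 -1 0 0;0 0 -12 0 -0.9 0 0;0 0 0 0 0 0 0"}}

```text
time: 3.2
position: [0.5218, 0.078, 0.1669]
tool_rot: [-0.026, 2.548, 0.0]
ft_force: [0.1, 0.1, -0.4]
grip_width: 1.003
grip_force: 0.0
```

```bash
python3 - <<'E'
from h import *
g=MID+.049*A-.019*N
s=ctrl.get_state(); print(s["time"],s["position"],s["joint_positions"].round(2))
delta(g+.09*N,R_down,label="pre");delta(g,R_down,label="g")
im=ctrl.get_image("scene");u,v=proj(im,MID);u,v=int(u),int(v)
cv2.imwrite("pics/pre.png",cv2.resize(im["frame"][v-90:v+70,u-80:u+120,::-1],(750,600)))
E
```

```text
3.2 [0.52182007 0.0780299  0.16685974] [-0.11 -0.29 -0.18  2.32  0.2   0.55  1.15]
pre d mm [-10.9  -5.3   9.4] rot deg [ 0.34 -0.99  0.33]
g d mm [ 40.7  -4.1 -64.3] rot deg [ 0.34 -0.99  0.33]
```

View pics/pre.png

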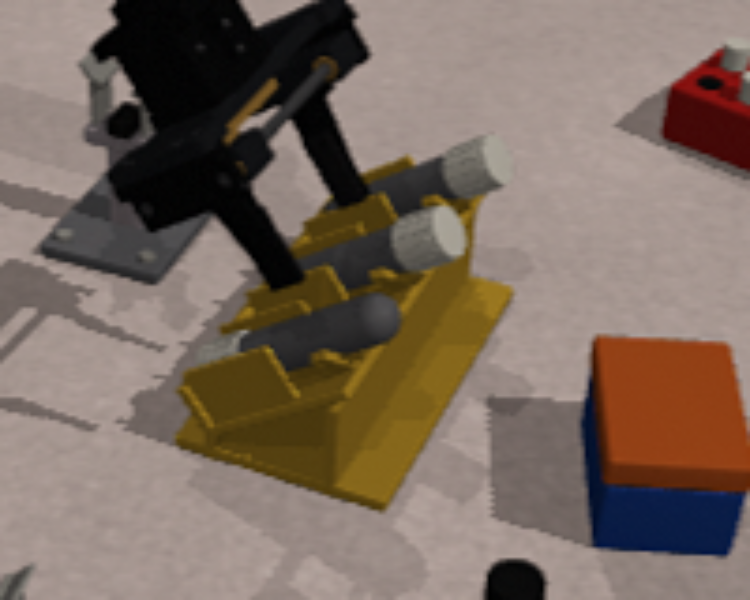

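The gripper is above the tube, tilted square to the slope. The near finger at (290,270) and far finger at (345,190) straddle the tube, and its free end shows at (380,315). Descending to the grasp.

Request:
{"method": "move_arm", "body": {"increments": "8 -2 -10 0 -0.3 0.2 0;8 -2 -11 0.2 -0.3 0.2 0;7 0 -11 0.2 -0.3 0 0;6 0 -11 0 0 0 0;6 0 -11 0 0 0 0;6 0 -10 0 0 0 0;0 0 0 0 0 0 0;0 0 0 0 0 0 0"}}

```text
time: 3.92
position: [0.5656, 0.0752, 0.1067]
tool_rot: [-0.033, 2.527, 0.013]
ft_force: [-0.4, 0.5, -1.0]
grip_width: 1.0
grip_force: 0.0
```

```bash
python3 - <<'E'
from h import *
g=MID+.049*A-.019*N
s=ctrl.get_state(); print(s["time"],s["position"],s["joint_positions"].round(2),s["ft_force"])
delta(g,R_down,label="g")
E
```

```text
3.9167 [0.56564852 0.07520908 0.10672051] [-0.05 -0.11 -0.2   2.32  0.33  0.35  1.05] [-0.44909873  0.45348363 -0.97016083]
g d mm [-3.1 -1.3 -4.2] rot deg [-0.13  0.18 -0.13]
```

Request:
{"method": "move_arm", "body": {"increments": "-3.5 -1.2 -4 0 0 0 0;0 0 0 0 0 0 255;0 0 0 0 0 0 255;0 0 0 0 0 0 255;0 0 0 0 0 0 255;0 0 0 0 0 0 255;0 0 0 0 0 0 255;0 0 0 0 0 0 255", "grip_force": 50}}

```text
time: 4.58
position: [0.5618, 0.0739, 0.1024]
tool_rot: [-0.033, 2.527, 0.014]
ft_force: [0.6, 0.1, 0.9]
grip_width: 0.554
grip_force: 0.0
```

Request:
{"method": "move_arm", "body": {"increments": "0 0 0 0 0 0 255;0 0 0 0 0 0 255;0 0 0 0 0 0 255;0 0 0 0 0 0 255;0 0 0 0 0 0 255;0 0 0 0 0 0 255;0 0 0 0 0 0 255;0 0 0 0 0 0 255", "grip_force": 60}}

```text
time: 5.25
position: [0.5619, 0.0746, 0.1025]
tool_rot: [-0.033, 2.526, 0.015]
ft_force: [-0.4, 4.5, 1.0]
grip_width: 0.349
grip_force: 60.0
```

```bash
python3 - <<'E'
from h import *
s=ctrl.get_state(); p0=s["position"]; R0=R.from_rotvec(s["tool_rot"]).as_matrix()
p1=p0+.06*N; delta(p1,R0,label="lift")
h=SEAT-.049*CY+[0,0,-.019]+[0,0,.09]
delta(h,R_clip,p1,R0,"hover"); print(h)
E
```

```text
lift d mm [-34.4  -0.8  49.1] rot deg [0. 0. 0.]
hover d mm [ -45.5 -353.5   39.3] rot deg [ 24.09  29.79 -78.75]
[ 0.48200876 -0.27975558  0.191     ]
```

Request:
{"method": "move_arm", "body": {"increments": "-4.3 -0.1 6.1 0 0 0 255;-8.6 -0.2 12.3 0 0 0 255;-8.6 -0.2 12.3 0 0 0 255;-8.6 -0.2 12.3 0 0 0 255;-4.3 -0.1 6.1 0 0 0 255;0 0 10 1.2 1.5 -3.9 255;0 -10 15 1.2 1.5 -3.9 255;0 -15 15 1.2 1.5 -3.9 255"}}

```text
time: 5.92
position: [0.5259, 0.0483, 0.191]
tool_rot: [0.258, 2.598, 0.012]
ft_force: [-0.1, 0.6, -1.0]
grip_width: 0.351
grip_force: 59.9
```

```bash
python3 - <<'E'
from h import *
h=SEAT-.049*CY+[0,0,-.019]+[0,0,.09]
s=ctrl.get_state(); print(s["time"],s["position"],s["joint_positions"].round(2),s["ft_force"],s["grip_force"],s["grip_width"])
delta(h,R_clip,label="hover")
im=ctrl.get_image("scene");save(im,"l1.png")
E
```

```text
5.9167 [0.52591784 0.04826067 0.19102044] [-0.05 -0.28 -0.18  2.23  0.17  0.69  1.03] [-0.08309745  0.57584118 -1.04766985] 59.9499749368988 0.3514015393591114
hover d mm [ -43.9 -328.    -0. ] rot deg [ 20.33  25.07 -66.97]
```

View pics/l1.png

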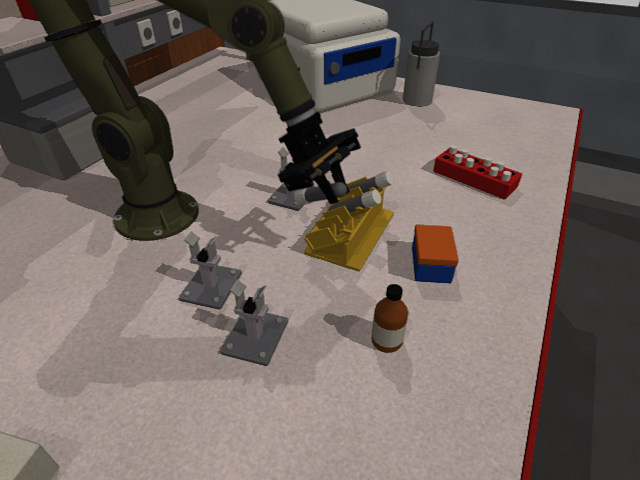

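The tube is clear of the rack: the gripper holds it at (335,190), with the cap at (298,197). Both other tubes are still in place.

Request:
{"method": "move_arm", "body": {"increments": "-2.7 -20.5 6 1.27 1.57 -4.19 255;-2.7 -20.5 6 1.27 1.57 -4.19 255;-2.7 -20.5 6 1.27 1.57 -4.19 255;-2.7 -20.5 6 1.27 1.57 -4.19 255;-2.7 -20.5 6 1.27 1.57 -4.19 255;-2.7 -20.5 0 1.27 1.57 -4.19 255;-2.7 -20.5 0 1.27 1.57 -4.19 255;-2.7 -20.5 0 1.27 1.57 -4.19 255"}}

```text
time: 6.63
position: [0.5047, -0.117, 0.2204]
tool_rot: [1.129, 2.632, 0.005]
ft_force: [0.0, 0.2, -1.9]
grip_width: 0.354
grip_force: 59.9
```

Request:
{"method": "move_arm", "body": {"increments": "-2.7 -20.5 0 1.27 1.57 -4.19 255;-2.7 -20.5 0 1.27 1.57 -4.19 255;-2.7 -20.5 0 1.27 1.57 -4.19 255;-2.7 -20.5 0 1.27 1.57 -4.19 255;-2.7 -20.5 0 1.27 1.57 -4.19 255;-2.7 -20.5 0 1.27 1.57 -4.19 255;-2.7 -20.5 0 1.27 1.57 -4.19 255;-2.7 -20.5 0 1.27 1.57 -4.19 255"}}

```text
time: 7.3
position: [0.4833, -0.2809, 0.2203]
tool_rot: [-2.022, -2.404, 0.004]
ft_force: [0.2, 0.5, 0.2]
grip_width: 0.354
grip_force: 59.9
```

```bash
cat >> h.py <<'E'
from scipy.optimize import least_squares
def fit_tube(boxlo,boxhi,a0,c0,cams=("scene","top"),tag=None):
    """axis fit of grey/white points in a box, gripper (dark) removed"""
    Q=[]
    for n in cams:
        im=ctrl.get_image(n); p,u,v=pts(im); c=im["frame"][v,u].astype(float)
        m=((p>boxlo)&(p<boxhi)).all(1)&(np.ptp(c,axis=1)<30); 
        if tag: save(im,tag+n+".png")
        d=p-c0; a=np.array(a0)/np.linalg.norm(a0)
        m&=np.linalg.norm(np.cross(d,a),axis=1)<.028
        Q.append(p[m])
    q=np.vstack(Q); B=np.linalg.svd(np.array(a0)[None])[2][1:]
    def un(x): a=np.array(a0)+x[2]*B[0]+x[3]*B[1]; a=a/np.linalg.norm(a); return c0+x[0]*B[0]+x[1]*B[1],a
    def f(x):
        c,a=un(x); d=q-c; s=d@a; return np.linalg.norm(np.cross(d,a),axis=1)-.0165
    x=least_squares(f,[0,0,0,0],loss="soft_l1",f_scale=.002).x; c,a=un(x); s=(q-c)@a
    e=np.percentile(s,[.5,99.5]); print("n",[len(k) for k in Q],"c",c.round(4),"a",a.round(3),"ends",(c+e[0]*a).round(4),(c+e[1]*a).round(4),"len",np.ptp(e).round(4),"res",np.abs(f(x)).mean().round(4))
    return c,a
E
python3 - <<'E'
from h import *
h=SEAT-.049*CY+[0,0,-.019]+[0,0,.09]
s=ctrl.get_state(); print(s["time"],s["position"],s["joint_positions"].round(2),s["ft_force"],s["grip_force"],s["grip_width"])
delta(h,R_clip,label="hover")
Rt=R.from_rotvec(s["tool_rot"]).as_matrix(); gp=s["position"]-.019*Rt[:,2]; c0=gp+.049*Rt[:,0]
print("expect mid",c0,"axis",Rt[:,0])
fit_tube(c0-.09,c0+[.09,.09,.05],Rt[:,0],c0)
E
```

```text
7.3 [ 0.48327058 -0.28089266  0.22026883] [ 0.3   0.13  0.19  1.69 -0.02  1.33  0.67] [0.22668583 0.51931117 0.20654004] 59.9486420606263 0.3543852365513575
hover d mm [ -1.3   1.1 -29.3] rot deg [ 0.1  -0.11  0.15]
expect mid [ 0.47492433 -0.2325806   0.23919724] axis [-0.17106163  0.98525925 -0.00145976]
n [636, 1943] c [ 0.4745 -0.2327  0.2386] a [-0.154  0.988  0.013] ends [ 0.4859 -0.3065  0.2376] [ 0.4637 -0.1635  0.2395] len 0.1448 res 0.0021
```

Request:
{"method": "move_arm", "body": {"increments": "-1.3 1.5 -11 0.1 -0.1 0.1 255;0 0 -12 0 0 0 255;0 0 -12 0 0 0 255;0 0 -12 0 0 0 255;0 0 -12 0 0 0 255;0 0 -12 0 0 0 255;0 0 -10 0 0 0 255;0 0 -4 0 0 0 255"}}

```text
time: 8.07
position: [0.4819, -0.2777, 0.1341]
tool_rot: [-2.017, -2.409, 0.0]
ft_force: [0.6, 0.8, -2.3]
grip_width: 0.351
grip_force: 59.9
```

Request:
{"method": "move_arm", "body": {"increments": "0 0 -5 0 0 0 255;0 0 -5 0 0 0 255;0 0 -5 0 0 0 255;0 0 -5 0 0 0 255;0 0 -5 0 0 0 255;0 0 -5 0 0 0 255;0 0 -4 0 0 0 255;0 0 0 0 0 0 255"}}

```text
time: 8.73
position: [0.4819, -0.2789, 0.1014]
tool_rot: [2.017, 2.407, -0.001]
ft_force: [-1.5, -1.6, -1.5]
grip_width: 0.353
grip_force: 60.0
```

```bash
python3 - <<'E'
from h import *
s=ctrl.get_state(); print(s["time"],s["position"],s["ft_force"],s["torque"],s["grip_force"],s["grip_width"])
delta(SEAT-.049*CY+[0,0,-.019],R_clip,label="seat")
Rt=R.from_rotvec(s["tool_rot"]).as_matrix(); gp=s["position"]-.019*Rt[:,2]; c0=gp+.049*Rt[:,0]
print("expect mid",c0,"axis",Rt[:,0])
fit_tube(c0+[-.05,-.09,-.03],c0+[.05,.09,.05],Rt[:,0],c0,tag="p")
E
```

```text
8.7333 [ 0.48193748 -0.27886306  0.10135738] [-1.50750081 -1.5740934  -1.52895501] [-0.4238613   0.54737066  0.10338725] 59.96272753109224 0.3529153264633616
seat d mm [ 0.1 -0.9 -0.4] rot deg [ 0.08  0.05 -0.08]
expect mid [ 0.4733459  -0.23059223  0.12028124] axis [-0.17500959  0.9845655  -0.0015534 ]
n [617, 1446] c [ 0.4736 -0.2305  0.1206] a [-0.162  0.987  0.024] ends [ 0.4857 -0.304   0.1188] [ 0.4616 -0.1572  0.1224] len 0.1488 res 0.0026
```

Request:
{"method": "move_arm", "body": {"increments": "0 0 -2 0 0 0 255;0 0 0 0 0 0 255;0 0 1 0 0 0 140;0 0 0 0 0 0 140;0 0 0 0 0 0 140;0 0 0 0 0 0 140;0 0 0 0 0 0 100;0 0 0 0 0 0 60"}}

```text
time: 9.5
position: [0.4832, -0.2781, 0.1014]
tool_rot: [2.015, 2.407, 0.002]
ft_force: [0.4, 0.0, 0.3]
grip_width: 0.529
grip_force: 0.0
```

Request:
{"method": "move_arm", "body": {"increments": "0 0 0 0 0 0 0;0 0 0 0 0 0 0;0 0 0 0 0 0 0;0 0 5 0 0 0 0;0 0 10 0 0 0 0;0 0 20 0 0 0 0;0 0 25 0 0 0 0;0 0 25 0 0 0 0"}}

```text
time: 10.17
position: [0.4826, -0.2784, 0.1879]
tool_rot: [2.016, 2.406, 0.001]
ft_force: [0.1, 0.5, -0.1]
grip_width: 0.993
grip_force: 0.0
```

```bash
python3 - <<'E'
from h import *
s=ctrl.get_state(); print(s["time"],s["position"],s["ft_force"],s["grip_force"],s["grip_width"])
fit_tube(SEAT+[-.05,-.09,-.03],SEAT+[.05,.09,.03],CY,SEAT,tag="q")
delta(SEAT+.053*CY+[0,0,.070],R_clip,label="above cap")
a,b=[cv2.imread(f"pics/q{n}.png") for n in("scene","top")]
cv2.imwrite("pics/q.png",cv2.resize(np.hstack([a[210:370,170:330],b[170:330,340:500]]),(800,400),interpolation=cv2.INTER_CUBIC))
E
```

```text
10.1667 [ 0.48258976 -0.27839953  0.18794434] [ 0.06764351  0.52944586 -0.14905786] 0.0 0.9934387327746101
n [950, 1727] c [ 0.4737 -0.2315  0.1206] a [-0.165  0.986  0.03 ] ends [ 0.4859 -0.3043  0.1184] [ 0.4614 -0.1574  0.1228] len 0.1489 res 0.0022
above cap d mm [-21.3 100.7  -2.2] rot deg [ 0.3   0.64 -0.09]
```

View pics/q.png

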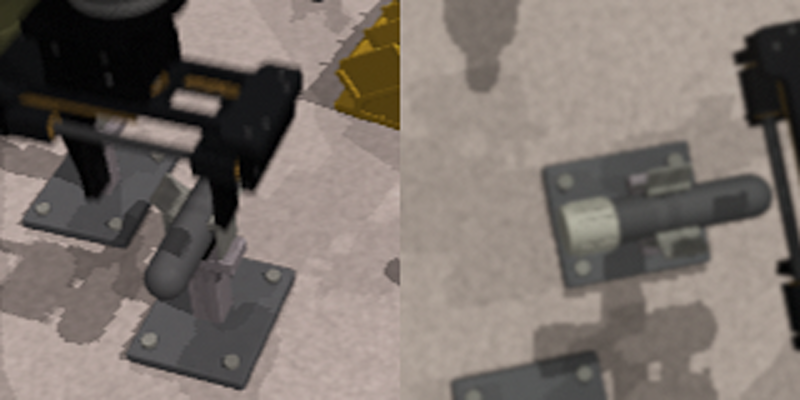

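The tube sits level in the clip at its middle, with the cap at (590,225) in the right-hand crop and the jaws around mid-body. It has been let go. Next I move over the cap.

Request:
{"method": "move_arm", "body": {"increments": "-3.5 16.8 0 0 0.1 0 0;-3.5 16.8 0 0.1 0.1 0 0;-3.5 16.8 0 0.1 0.1 0 0;-3.5 16.8 0 0.1 0.1 0 0;-3.5 16.8 0 0 0.1 0 0;-3.5 16 0 0 0.1 0 0;0 0 -15 0 0 0 0;0 0 -15 0 0 0 0"}}

```text
time: 10.93
position: [0.4628, -0.1775, 0.1574]
tool_rot: [-2.011, -2.406, 0.001]
ft_force: [-0.5, -0.8, -0.2]
grip_width: 0.999
grip_force: 0.0
```

```bash
python3 - <<'E'
from h import *
s=ctrl.get_state(); print(s["time"],s["position"],s["ft_force"],s["grip_force"],s["grip_width"])
delta(SEAT+.052*CY+[0,0,-.019],R_clip,label="cap")
E
```

```text
10.9333 [ 0.46276652 -0.17748482  0.15744431] [-0.52189095 -0.76916108 -0.17680761] 0.0 0.9992850204347522
cap d mm [  1.7  -2.8 -56.4] rot deg [-0.2  -0.28 -0.23]
```

Request:
{"method": "move_arm", "body": {"increments": "0.7 -1.5 -12 -0.2 -0.2 -0.2 0;1 -1.3 -12 0 0 0 0;0 0 -12 0 0 0 0;0 0 -12 0 0 0 0;0 0 -8 0 0 0 0;0 0 0 0 0 0 100;0 0 0 0 0 0 255;0 0 0 0 0 0 255", "grip_force": 50}}

```text
time: 11.6
position: [0.4641, -0.1815, 0.101]
tool_rot: [-2.02, -2.403, 0.003]
ft_force: [-0.1, -0.1, -0.6]
grip_width: 0.853
grip_force: 0.0
```

Request:
{"method": "move_arm", "body": {"increments": "0 0 0 0 0 0 255;0 0 0 0 0 0 255;0 0 0 0 0 0 255;0 0 0 0 0 0 255;0 0 0 0 0 0 255;0 0 0 0 0 0 255;0 0 0 0 0 0 255;0 0 0 0 0 0 255", "grip_force": 60}}

```text
time: 12.27
position: [0.4637, -0.1812, 0.1005]
tool_rot: [-2.019, -2.402, 0.003]
ft_force: [0.2, 0.1, 0.7]
grip_width: 0.4
grip_force: 60.0
```

```bash
python3 - <<'E'
from h import *
s=ctrl.get_state(); print(s["time"],s["position"],s["ft_force"],s["grip_force"],s["grip_width"])
delta(SEAT+.052*CY+[0,0,-.019],R_clip,label="cap")
E
```

```text
12.2667 [ 0.46372667 -0.18120303  0.10047291] [0.1937373  0.10599774 0.71158618] 59.97362058609724 0.4003349120190743
cap d mm [0.7 0.9 0.5] rot deg [-0.03 -0.24  0.09]
```

Request:
{"method": "move_arm", "body": {"increments": "0 0 3 0 0 0 255;0 0 4 0 0 0 255;0 0 5 0 0 0 255;0 0 5 0 0 0 255;0 0 5 0 0 0 255;0 0 8 0 0 0 255;0 0 10 0 0 0 255;0 0 10 0 0 0 255"}}

```text
time: 12.93
position: [0.4638, -0.1816, 0.1521]
tool_rot: [-2.02, -2.403, 0.003]
ft_force: [0.5, 0.8, -1.6]
grip_width: 0.402
grip_force: 60.0
```

Request:
{"method": "move_arm", "body": {"increments": "0 0 12 0 0 0 255;0 0 15 0 0 0 255;0 0 15 0 0 0 255;0 0 15 0 0 0 255;0 0 10 0 0 0 255;0 0 0 0 0 0 255;0 0 0 0 0 0 255;0 0 0 0 0 0 255"}}

```text
time: 13.6
position: [0.463, -0.1811, 0.2167]
tool_rot: [-2.018, -2.401, 0.005]
ft_force: [0.2, -0.4, -2.8]
grip_width: 0.398
grip_force: 60.0
```

```bash
python3 - <<'E'
from h import *
s=ctrl.get_state(); print(s["time"],s["position"],s["ft_force"],s["grip_force"],s["grip_width"])
Rt=R.from_rotvec(s["tool_rot"]).as_matrix(); gp=s["position"]-.019*Rt[:,2]; c0=gp-.052*Rt[:,0]
print("expect mid",c0,"axis",Rt[:,0])
c,a=fit_tube(c0+[-.05,-.09,-.03],c0+[.05,.09,.05],Rt[:,0],c0,tag="r")
print("axis in tool",a@Rt, "in tool pt",(c-s["position"])@Rt)
pre=MID+.052*A-.019*N+.07*N
delta(pre,R_up,label="pre rack")
E
```

```text
13.6 [ 0.46304666 -0.18109793  0.21671193] [ 0.20926722 -0.43757101 -2.78185221] 59.970265589654446 0.3979027302677665
expect mid [ 0.47209652 -0.23234068  0.23561381] axis [-0.17195348  0.98510327  0.00188086]
n [1427, 233] c [ 0.4719 -0.2324  0.2356] a [-0.168  0.985  0.039] ends [ 0.4842 -0.3047  0.2327] [ 0.4591 -0.1575  0.2385] len 0.1494 res 0.0024
axis in tool [ 0.9993151   0.00388749 -0.03679976] in tool pt [-0.052      -0.00019662 -0.01895919]
pre rack d mm [ 62.  254.1 -54.7] rot deg [ 30.26 -25.31 -95.22]
```

Request:
{"method": "move_arm", "body": {"increments": "4.2 18 2 1.89 -1.58 -5.95 255;4.2 18 2 1.89 -1.58 -5.95 255;4.2 18 2 1.89 -1.58 -5.95 255;4.2 18 2 1.89 -1.58 -5.95 255;4.2 18 2 1.89 -1.58 -5.95 255;4.2 18 2 1.89 -1.58 -5.95 255;4.2 18 2 1.89 -1.58 -5.95 255;4.2 18 2 1.89 -1.58 -5.95 255"}}

```text
time: 14.37
position: [0.4968, -0.0367, 0.2325]
tool_rot: [-2.784, -1.344, -0.521]
ft_force: [0.0, 0.7, -1.4]
grip_width: 0.4
grip_force: 60.0
```

```bash
python3 - <<'E'
from h import *
s=ctrl.get_state(); print(s["time"],s["position"],s["joint_positions"].round(2),s["grip_width"])
pre=MID+.056*A-.019*N+.06*N
delta(pre,R_up,label="pre rack")
E
```

```text
14.3667 [ 0.49675968 -0.03672422  0.2324969 ] [ 0.17 -0.21 -0.01  2.03 -0.23  1.06 -0.42] 0.39952486560405737
pre rack d mm [ 37.1 110.  -76.8] rot deg [ 15.06 -12.68 -47.27]
```

Request:
{"method": "move_arm", "body": {"increments": "6 16 -8 1.88 -1.58 -5.9 255;6 16 -8 1.88 -1.58 -5.9 255;5 16 -10 1.88 -1.58 -5.9 255;5 16 -10 1.88 -1.58 -5.9 255;4 14 -10 1.88 -1.58 -5.9 255;4 12 -10 1.88 -1.58 -5.9 255;4 10 -10 1.88 -1.58 -5.9 255;3 10 -10 1.88 -1.58 -5.9 255"}}

```text
time: 15.03
position: [0.5323, 0.0709, 0.1579]
tool_rot: [-2.995, -0.081, -0.929]
ft_force: [0.6, -1.5, -0.9]
grip_width: 0.4
grip_force: 60.0
```

```bash
python3 - <<'E'
from h import *
s=ctrl.get_state(); print(s["time"],s["position"],s["joint_positions"].round(2),s["grip_width"],s["ft_force"])
pre=MID+.056*A-.019*N
delta(pre+.06*N,R_up,label="pre rack")
delta(pre,R_up,label="place")
Rt=R.from_rotvec(s["tool_rot"]).as_matrix(); gp=s["position"]-.019*Rt[:,2]; c0=gp-.052*Rt[:,0]
print("expect mid",c0,"axis",Rt[:,0])
c,a=fit_tube(c0-.085,c0+[.085,.05,.085],Rt[:,0],c0,tag="s")
print("axis in tool",a@Rt, "in tool pt",(c-s["position"])@Rt)
a,b=[cv2.imread(f"pics/s{n}.png") for n in("scene","top")]
cv2.imwrite("pics/s.png",cv2.resize(np.hstack([a[120:280,260:420],b[150:310,160:320]]),(800,400),interpolation=cv2.INTER_CUBIC))
E
```

```text
15.0333 [0.53226575 0.07093393 0.15785145] [ 0.32 -0.29 -0.52  2.31 -0.07  0.49 -1.68] 0.4004985024561973 [ 0.5544982  -1.45632672 -0.93277081]
pre rack d mm [ 1.6  2.3 -2.1] rot deg [ 0.61 -0.53 -1.51]
place d mm [ 36.    3.2 -51.3] rot deg [ 0.61 -0.53 -1.51]
expect mid [0.47871355 0.06806584 0.14410606] axis [0.82327567 0.04776273 0.56562876]
n [762, 515] c [0.4785 0.0683 0.1444] a [0.816 0.049 0.576] ends [0.4265 0.0651 0.1076] [0.5418 0.0721 0.1891] len 0.1413 res 0.003
axis in tool [ 0.9999157  -0.00184304 -0.01285318] in tool pt [-0.052      -0.00022875 -0.01933906]
```

View pics/s.png

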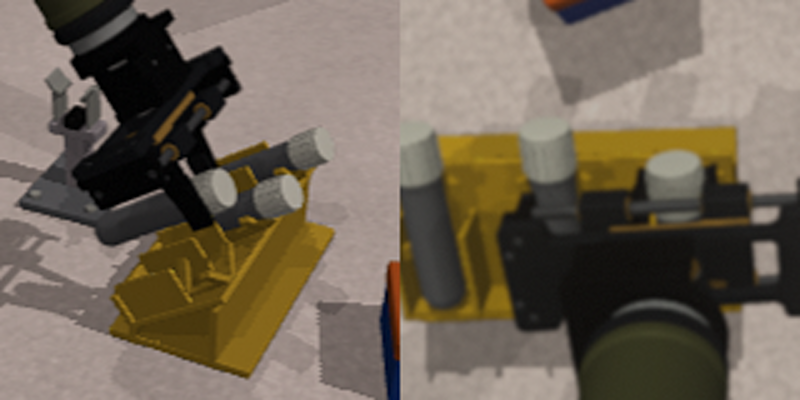

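The tube hangs over the right slot, cap end up, parallel to the slope (cap at 215,185 in the left crop), and the neighbours are untouched. Lowering it square to the slope.

Request:
{"method": "move_arm", "body": {"increments": "1.5 2.2 -2 0.6 -0.5 -1.5 255;5 0.2 -7 0 0 0 255;5 0.2 -7 0 0 0 255;5 0.2 -7 0 0 0 255;5 0.2 -7 0 0 0 255;5 0.1 -7 0 0 0 255;4.5 0.1 -6.5 0 0 0 255;0 0 0 0 0 0 255"}}

```text
time: 15.8
position: [0.5643, 0.0723, 0.1141]
tool_rot: [-2.991, -0.043, -0.938]
ft_force: [-0.4, 0.3, -1.4]
grip_width: 0.398
grip_force: 60.0
```

```bash
python3 - <<'E'
from h import *
s=ctrl.get_state(); print(s["time"],s["position"],s["grip_width"],s["ft_force"])
delta(MID+.056*A-.019*N,R_up,label="place")
Rt=R.from_rotvec(s["tool_rot"]).as_matrix(); print((MID+.056*A-.019*N-s["position"])@np.stack([A,N],1))
E
```

```text
15.8 [0.56430243 0.07233519 0.11413374] 0.39816104956680565 [-0.38457827  0.28002358 -1.44308231]
place d mm [ 4.   1.8 -7.6] rot deg [ 0.1  -0.18 -0.2 ]
[-0.00107555 -0.00849713]
```

Request:
{"method": "move_arm", "body": {"increments": "1 1 -1.8 0.1 -0.2 -0.2 255;1 0.8 -1.8 0 0 0 255;1 0 -1.6 0 0 0 255;0.6 0 -1.2 0 0 0 255;0.5 0 -1 0 0 0 255;0 0 0 0 0 0 255;0 0 0 0 0 0 255;0 0 0 0 0 0 255"}}

```text
time: 16.47
position: [0.5685, 0.0751, 0.109]
tool_rot: [-2.988, -0.037, -0.949]
ft_force: [0.8, -1.0, -0.9]
grip_width: 0.398
grip_force: 60.0
```

```bash
python3 - <<'E'
from h import *
s=ctrl.get_state(); print(s["time"],s["position"],s["grip_width"],s["ft_force"],s["torque"])
delta(MID+.056*A-.019*N,R_up,label="place")
print((MID+.056*A-.019*N-s["position"])@np.stack([A,N],1))
Rt=R.from_rotvec(s["tool_rot"]).as_matrix(); gp=s["position"]-.019*Rt[:,2]; c0=gp-.052*Rt[:,0]
c,a=fit_tube(c0-.085,c0+[.085,.05,.085],Rt[:,0],c0); print((c-MID)@np.stack([A,N],1))
E
```

```text
16.4667 [0.56854926 0.07508077 0.10895704] 0.3976116326276203 [ 0.78268282 -1.03529703 -0.93281855] [-0.09735771  0.93107417  0.02024238]
place d mm [-0.3 -1.  -2.4] rot deg [ 0.03  0.24 -0.  ]
[-0.00163903 -0.00178299]
n [548, 467] c [0.5146 0.0742 0.0953] a [ 0.808 -0.     0.589] ends [0.4657 0.0742 0.0596] [0.5776 0.0741 0.1412] len 0.1385 res 0.0032
[0.00555655 0.00253212]
```

Request:
{"method": "move_arm", "body": {"increments": "-0.5 -0.5 -1.5 0 0.2 0 255;-0.3 -0.4 -1.2 0 0 0 255;0.2 0 -0.5 0 0 0 255;0 0 0 0 0 0 255;0 0 0 0 0 0 255;0 0 0 0 0 0 255;0 0 0 0 0 0 255;0 0 0 0 0 0 255"}}

```text
time: 17.23
position: [0.5684, 0.0748, 0.1062]
tool_rot: [-2.988, -0.038, -0.945]
ft_force: [-2.0, 3.4, 4.8]
grip_width: 0.397
grip_force: 60.0
```

```bash
python3 - <<'E'
from h import *
s=ctrl.get_state(); print(s["time"],s["position"],s["grip_width"],s["ft_force"],s["torque"])
delta(MID+.056*A-.019*N,R_up,label="place")
print((MID+.056*A-.019*N-s["position"])@np.stack([A,N],1))
E
```

```text
17.2333 [0.56843871 0.07477994 0.10622362] 0.39742964199262176 [-2.03603303  3.40210962  4.83095593] [0.5346645  0.69074322 0.34003329]
place d mm [-0.2 -0.7  0.3] rot deg [ 0.    0.1  -0.04]
[2.53432264e-05 3.88488655e-04]
```

Contact force of about 5 N shows the tube is resting on the ribs. Releasing.

Request:
{"method": "move_arm", "body": {"increments": "0 0 0 0 0 0 140;0 0 0 0 0 0 135;0 0 0 0 0 0 130;0 0 0 0 0 0 100;0 0 0 0 0 0 60;0 0 0 0 0 0 0;0 0 0 0 0 0 0;0 0 0 0 0 0 0", "grip_force": 5}}

```text
time: 17.9
position: [0.5679, 0.0741, 0.1056]
tool_rot: [-2.989, -0.037, -0.943]
ft_force: [0.4, 0.6, 0.3]
grip_width: 0.781
grip_force: 0.0
```

Request:
{"method": "move_arm", "body": {"increments": "0 0 0 0 0 0 0;0 0 0 0 0 0 0;-4 0 5.7 0 0 0 0;-6 0 8.2 0 0 0 0;-8 0 11.5 0 0 0 0;-8 0 11.5 0 0 0 0;-8 0 11.5 0 0 0 0;0 0 0 0 0 0 0"}}

```text
time: 18.57
position: [0.5345, 0.0744, 0.1565]
tool_rot: [-2.988, -0.037, -0.949]
ft_force: [0.6, 1.2, 0.6]
grip_width: 0.998
grip_force: 0.0
```

```bash
python3 - <<'E'
from h import *
s=ctrl.get_state(); print(s["time"],s["position"],s["grip_width"],s["ft_force"])
c,a=fit_tube(MID-.085,MID+[.085,.04,.085],A,MID,tag="z"); print((c-MID)@np.stack([A,N],1),np.degrees(np.arcsin(a[2])))
a,b=[cv2.imread(f"pics/z{n}.png") for n in("scene","top")]
cv2.imwrite("pics/z.png",cv2.resize(np.hstack([a[120:280,260:420],b[150:310,160:320]]),(800,400),interpolation=cv2.INTER_CUBIC))
E
```

```text
18.5667 [0.53447079 0.07444223 0.15651916] 0.9976085435364337 [0.61847973 1.24088079 0.64692471]
n [595, 765] c [0.5115 0.0738 0.09  ] a [0.806 0.006 0.592] ends [0.467  0.0734 0.0574] [0.5758 0.0742 0.1372] len 0.135 res 0.0018
[2.77996213e-18 2.45005819e-05] 36.28830521046241
```

View pics/z.png

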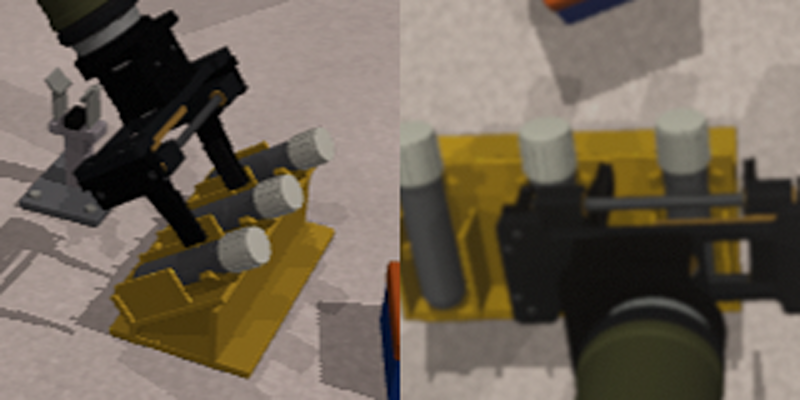

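The tube lies in its slot, cap end up (260,245 left; 685,140 right), about 5 mm off the stop by comparison with its neighbours. The gripper is open and clear.

```bash
python3 -c "
from bench import ctrl
print(ctrl.close_job())"
```

```text
the job is handed in; nothing more can be done
None
```

The tube was pressed into the spring clip and let go, taken again by the cap and laid back in its own slot, cap end up and about 5 mm off the stop; I handed the job in at about 19 s, and the hand-in returned no verdict.

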